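# Cull the warped paperweight

## Robot

A 6-joint arm with a two-finger parallel gripper is mounted at the origin on the work surface. World frame = base frame: x ahead of the robot, y to its left, z up, the work surface at z = 0. Lengths are in mm, angles in rad, forces in N, time in s.
With the tool pointing down it reaches from about 150 to 775 mm from the base axis. Payload 6.1 kg.
Tool frame: the origin (TCP) lies midway between the tips of the shut fingers; the grasp point (between the pads) lies 19 mm behind it; z points along the fingers, y is the line along which they close (so a half turn about z gives the same grasp; the last joint's range is limited). The gripper opens to 85 mm and grips with 20 to 120 N. Pads are 22 mm wide; open, the fingers measure 114 mm over their backs; the gripper's body (76 mm by 85 mm) begins 54 mm behind the grasp point. The pads swing forward as they close: fully open they stand 13 mm farther back than shut.
Start: joints at [-1.122, 0.126, -0.04, 1.405, 0, 1.571], TCP at [227.781, -472.995, 231.295] pointing down, gripper open.
Joint ranges: [-2.72, 2.72], [-0.95, 1.95], [-1.27, 1.35], [-1.78, 2.02], [-1.46, 1.47], [-3.14, 3.14]. Speed limits (rad/s): [2.39, 2.39, 3.01, 3.14, 3.14, 3.14].

## Interface

Orientations are given as a unit quaternion [x, y, z, w].
In Python, from cell import sensors, imaging, env gives the robot as it stands.
- The arm moves only by the tool play_rows, never from a script. Its argument "commands" is a list of rows, each a list of 2 entries, a list of its own where there are three numbers: the shift along the tool's x, y, z each as a share of 150 mm, from -1 to 1, then the turn, a rotation vector about the tool's x, y, z each as a share of 180 degrees, from -1 to 1. A call has 1 to 20 rows; each row is the pose to reach, as a shift and turn from the pose commanded when the call began, along the tool's axes at that moment, turning the shorter way round; what a row does not reach only later rows make up. A row lasts 1/10 s, in which the tool goes at most 50 mm and 8.59 degrees, less where a joint would pass 70% of its speed; a pose out of reach is approached as far as the arm can. A call with a number of a shift or a turn outside -1 to 1 is refused whole. A call with a gripper value outside its range is refused whole. "fingers" is the opening, from 0 (shut) to 1 (fully open), set as the call begins (left out, the last holds). The fingers move at their own pace and stop on an object; "grip_force" is the grip in N (left out, the last holds). Time passes only in rows, so rows that repeat a pose let the fingers close. It gives the time, the measured TCP pose, the force, the opening and the grip force at its end, in the units of the state.
- sensors.state(): the state, without advancing time (a new reading comes with each control period).
- imaging.snapshot(name): name is "scene" or "top" or "wrist"; returns a dict with "img" (384x512x3 uint8, blue, green, red), "z_map" (384x512 float32, mm along the optical axis (not along the pixel's ray), 0 where there is no reading), "mtx" (3x3 intrinsics, pixels), "R" (3x3) and "t" (3): a world point X has camera coordinates R X + t. Camera axes: x right, y down, z forward; pixel columns grow to the right and rows downward; lengths in mm; the calibration is good to about 2 mm. A picture is of the moment at which its call begins.
- env.finish_job(): hands the job in; it is judged then, once.
The state is a dict: "time_s": time; "joint_positions": joint angles; "qvel": joint speeds; "joint_efforts": joint torques, N m; "ee_pos": TCP position; "tcp_rot": TCP orientation; "ft_force": force on the tool from outside, world axes, zero at the start; "torque": the same for the moment, N m; "gripper_width": finger opening in mm; "gripper_force": force on a finger pad.
Only numpy, scipy, OpenCV 4.12 (cv2) and the standard library are available. Lean on these libraries where they do the work, as an engineer would, in place of code of your own. Each camera call takes 0.05 s, during which the arm holds its last target. There are 200 camera calls.

## Task

Check the two wooden paperweight bars on the marble plate, one at a time: take a bar from the rack, lay it flat on the plate and press down on its corners near the ends to find out whether it rocks. Put away each bar before taking the next: the one that sits flat goes into the wooden tray, lying flat and straight along it midway between the brush and the ink stick; the warped one that rocks goes into the cardboard carton, lying flat and lengthwise. Set the bars down rather than dropping them, and leave everything else where it is.

Things in the scene. Friction and masses are not known exactly. Their poses are not given: they have to be found in the camera images.
- bar_a_mid (a point): dark wooden paperweight bar, 180 x 50 x 16 mm, 130 g, on its long edge in the rack at the start, its top 58 mm over the table. One of the two look-alikes is flat, the other twisted (4 degrees each way at its ends, none midway): laid flat it may sit level on two opposite corners, but rolls some 0.07 rad when a raised corner is pressed. Which slot holds which varies. Point: centre; x length, y thickness, z width (up at the start)
- bar_b_mid (a point): dark wooden paperweight bar, 180 x 50 x 16 mm, 130 g, on its long edge in the rack at the start, its top 58 mm over the table. One of the two look-alikes is flat, the other twisted (4 degrees each way at its ends, none midway): laid flat it may sit level on two opposite corners, but rolls some 0.07 rad when a raised corner is pressed. Which slot holds which varies. Point: centre; x length, y thickness, z width (up at the start)
- rack_floor (a point): pale wooden rack, fixed, 170 (x) x 150 (y) mm, base 8 mm thick; this point is the centre of the base's upper face. Two slots along x at y = +40 and -40 mm, 21 mm wide, each made of 14 mm high, 6 mm thick and 30 mm long cheeks centred at x = +60 and -60 mm only; the middle of each slot is open
- plate_top (a point): marble test plate on which a bar stood on its edge can be pushed over near its top to lie flat, fixed, 230 (x) x 160 (y) x 20 mm thick, flat; this point is the centre of its upper face, 20 mm above the table; z up
- tray_in (a point): brown wooden desk tray, fixed, outside 230 (x) x 170 (y) mm, walls 5 mm thick, rim 16 mm above the table, floor 5 mm thick; this point is the centre of its inner floor. Brush near y = +66 mm and ink stick near y = -66 mm, both along x; the free middle is the paperweight's place
- carton_in (a point): open cardboard carton for rejects, fixed, outside 240 (x) x 165 (y) mm, walls 4 mm thick, rim 35 mm above the table, floor 4 mm thick, empty; this point is the centre of its inner floor
- brush: writing brush in the tray, 178 mm long, 11 mm thick, along its x; origin under its middle; bystander
- ink_stick: black ink stick in the tray, 110 x 20 x 10 mm, along its x; origin under its middle; bystander
- seal_box: open red seal-paste box, 70 x 70 x 25 mm; origin under its middle; bystander
- seal_stone: upright seal stone, 24 x 24 x 55 mm; origin under its middle; bystander
- teacup: blue cup, 72 mm across, 70 mm high; origin under its middle; bystander

How it is judged (in metres and radians):
On the way, in this order (a step that is already met when the one before it is completed fails the run):
1. a bar lies flat on the plate and is pressed down near one of its ends (((x of bar_a_mid in the frame of plate_top between -0.09 and 0.09 m and y of bar_a_mid in the frame of plate_top between -0.07 and 0.07 m and z of bar_a_mid in the frame of plate_top between 0 and 0.018 m and angle between the y axis of bar_a_mid and the z axis of plate_top, either way round below 0.25 rad and contact force between the fingers and bar_a above 1 N and z of the grasp point in the frame of plate_top above 0.027 m and (x of the grasp point in the frame of bar_a_mid above 0.04 m or x of the grasp point in the frame of bar_a_mid below -0.04 m)) or (x of bar_b_mid in the frame of plate_top between -0.09 and 0.09 m and y of bar_b_mid in the frame of plate_top between -0.07 and 0.07 m and z of bar_b_mid in the frame of plate_top between 0 and 0.018 m and angle between the y axis of bar_b_mid and the z axis of plate_top, either way round below 0.25 rad and contact force between the fingers and bar_b above 1 N and z of the grasp point in the frame of plate_top above 0.027 m and (x of the grasp point in the frame of bar_b_mid above 0.04 m or x of the grasp point in the frame of bar_b_mid below -0.04 m)))), for 0.1 s.
2. one bar is put away and let go: the flat one in the tray or the warped one in the carton (((x of bar_a_mid in the frame of tray_in between -0.03 and 0.03 m and y of bar_a_mid in the frame of tray_in between -0.026 and 0.026 m and z of bar_a_mid in the frame of tray_in between 0 and 0.016 m and angle between the y axis of bar_a_mid and the z axis of tray_in, either way round below 0.15 rad and angle between the x axis of bar_a_mid and the x axis of tray_in, either way round below 0.15 rad and contact force between the fingers and bar_a below 0.1 N and linear speed of bar_a below 0.03 m/s) or (x of bar_b_mid in the frame of carton_in between -0.05 and 0.05 m and y of bar_b_mid in the frame of carton_in between -0.06 and 0.06 m and z of bar_b_mid in the frame of carton_in between 0 and 0.016 m and angle between the y axis of bar_b_mid and the z axis of carton_in, either way round below 0.15 rad and angle between the x axis of bar_b_mid and the x axis of carton_in, either way round below 0.3 rad and contact force between the fingers and bar_b below 0.1 N and linear speed of bar_b below 0.03 m/s))), for 0.2 s.
3. with that bar put away, the other lies flat on the plate and is pressed down near one of its ends ((((x of bar_a_mid in the frame of tray_in between -0.03 and 0.03 m and y of bar_a_mid in the frame of tray_in between -0.026 and 0.026 m and z of bar_a_mid in the frame of tray_in between 0 and 0.016 m and angle between the y axis of bar_a_mid and the z axis of tray_in, either way round below 0.15 rad and angle between the x axis of bar_a_mid and the x axis of tray_in, either way round below 0.15 rad and contact force between the fingers and bar_a below 0.1 N and linear speed of bar_a below 0.03 m/s) and (x of bar_b_mid in the frame of plate_top between -0.09 and 0.09 m and y of bar_b_mid in the frame of plate_top between -0.07 and 0.07 m and z of bar_b_mid in the frame of plate_top between 0 and 0.018 m and angle between the y axis of bar_b_mid and the z axis of plate_top, either way round below 0.25 rad and contact force between the fingers and bar_b above 1 N and z of the grasp point in the frame of plate_top above 0.027 m and (x of the grasp point in the frame of bar_b_mid above 0.04 m or x of the grasp point in the frame of bar_b_mid below -0.04 m))) or ((x of bar_b_mid in the frame of carton_in between -0.05 and 0.05 m and y of bar_b_mid in the frame of carton_in between -0.06 and 0.06 m and z of bar_b_mid in the frame of carton_in between 0 and 0.016 m and angle between the y axis of bar_b_mid and the z axis of carton_in, either way round below 0.15 rad and angle between the x axis of bar_b_mid and the x axis of carton_in, either way round below 0.3 rad and contact force between the fingers and bar_b below 0.1 N and linear speed of bar_b below 0.03 m/s) and (x of bar_a_mid in the frame of plate_top between -0.09 and 0.09 m and y of bar_a_mid in the frame of plate_top between -0.07 and 0.07 m and z of bar_a_mid in the frame of plate_top between 0 and 0.018 m and angle between the y axis of bar_a_mid and the z axis of plate_top, either way round below 0.25 rad and contact force between the fingers and bar_a above 1 N and z of the grasp point in the frame of plate_top above 0.027 m and (x of the grasp point in the frame of bar_a_mid above 0.04 m or x of the grasp point in the frame of bar_a_mid below -0.04 m))))), for 0.1 s.
At the end, for the whole second after the job is handed in: Flat bar flat on the tray floor, centre within 30 mm along and 26 mm across of the tray centre, within 0.15 rad of its x; warped bar flat on the carton floor, within 50 mm along and 60 mm across of its centre, within 0.3 rad of its x; both released, at rest (x of bar_a_mid in the frame of tray_in between -0.03 and 0.03 m and y of bar_a_mid in the frame of tray_in between -0.026 and 0.026 m and z of bar_a_mid in the frame of tray_in between 0 and 0.016 m and angle between the y axis of bar_a_mid and the z axis of tray_in, either way round below 0.15 rad and angle between the x axis of bar_a_mid and the x axis of tray_in, either way round below 0.15 rad and contact force between the fingers and bar_a below 0.1 N and linear speed of each of bar_a, bar_b below 0.03 m/s and x of bar_b_mid in the frame of carton_in between -0.05 and 0.05 m and y of bar_b_mid in the frame of carton_in between -0.06 and 0.06 m and z of bar_b_mid in the frame of carton_in between 0 and 0.016 m and angle between the y axis of bar_b_mid and the z axis of carton_in, either way round below 0.15 rad and angle between the x axis of bar_b_mid and the x axis of carton_in, either way round below 0.3 rad and contact force between the fingers and bar_b below 0.1 N); the robot touches nothing.
It fails at once if a bar is dropped or thrown (faster than 1 m/s while not held) ((linear speed of bar_a above 1 m/s and contact force between the fingers and bar_a below 0.1 N) or (linear speed of bar_b above 1 m/s and contact force between the fingers and bar_b below 0.1 N)).
It fails at once if a bystander is moved by more than 25 mm (distance of any of brush, ink_stick, seal_box, seal_stone, teacup from where it was at the start of the episode above 0.025 m).
It also fails if it takes over 72 s, if anything falls off the work surface, if the arm or the gripper's body presses on something with over 40 N, if the wrist force passes 120 N, or if a joint passes its speed limit or range.

## Working session

There is one attempt and no reset: what is moved stays moved. The work goes in short steps, Python scripts to look and compute and a tool call to move; the robot and the scene stay as the last step left them, time stands still between calls to the robot, and variables do not carry over. Pictures are saved under pics/ and viewed, at most 10 in all, crops included, and the job is handed in when it is done.

Besides the shell and the picture viewer there is one more tool, called after "Call:" as name(argument=value, ...) on one line, values as JSON. play_rows: Moves the arm, as the interface text tells. Its arguments: {"type":"object","properties":{"commands":{"type":"array"},"fingers":{"type":"number"},"grip_force":{"type":"number"}},"required":["commands"]}

```bash
mkdir -p pics
cat > h.py <<'E'
import numpy as np, cv2
from cell import sensors, imaging, env
from scipy.spatial.transform import Rotation as Ro
def snap(n,f=None):
    s=imaging.snapshot(n)
    if f: cv2.imwrite('pics/'+f,s['img'])
    return s
def cloud(s):
    z=s['z_map'].astype(float);K=np.array(s['mtx']);v,u=np.indices(z.shape)
    P=np.stack([(u-K[0,2])/K[0,0]*z,(v-K[1,2])/K[1,1]*z,z],-1)
    W=(P-np.array(s['t']))@np.array(s['R']); W[z<=0]=np.nan
    return W
def rel(p,q=None):
    """shift shares in tool axes to reach world TCP p; turn shares to quaternion/rot q"""
    st=sensors.state();R=Ro.from_quat(st['tcp_rot'])
    d=R.inv().apply(np.array(p)-st['ee_pos'])/150
    t=np.zeros(3) if q is None else (R.inv()*q).as_rotvec()/np.pi
    print('shift',d.round(3),'turn',t.round(4))
E
python3 - <<'E'
from h import *
s=snap('top','top.png');np.savez('top.npz',W=cloud(s))
snap('scene','scene.png')
st=sensors.state();print(st)
print(Ro.from_quat(st['tcp_rot']).as_matrix().round(2))
E
```

```text
{'time_s': 0.1, 'joint_positions': array([-1.12198757e+00,  1.26334886e-01, -4.05091745e-02,  1.40537639e+00,
        4.47973601e-07,  1.57082876e+00]), 'qvel': array([ 0.00038682, -0.00156147,  0.00267403,  0.00173939,  0.00116528,
        0.00040014]), 'joint_efforts': array([ 1.60021827e-03, -4.36902952e+01,  3.53606737e+01,  1.36014138e-02,
        3.56160797e-05,  3.09849213e-06]), 'ee_pos': array([ 227.63831431, -472.6836652 ,  230.59735895]), 'tcp_rot': array([ 9.74930182e-01,  2.22509850e-01, -1.58245412e-04, -6.94257457e-04]), 'ft_force': array([ 0.51453266, -0.31255496, -0.2493165 ]), 'torque': array([ 0.02152743,  0.02203488, -0.01355539]), 'gripper_force': 0.0, 'gripper_width': 85.51484380479152}
[[ 0.9   0.43 -0.  ]
 [ 0.43 -0.9   0.  ]
 [ 0.   -0.   -1.  ]]
```

View pics/top.png

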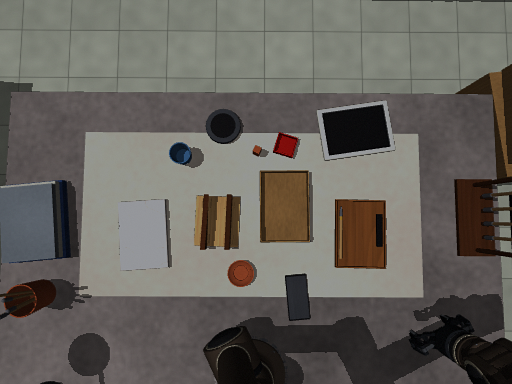

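View pics/scene.png

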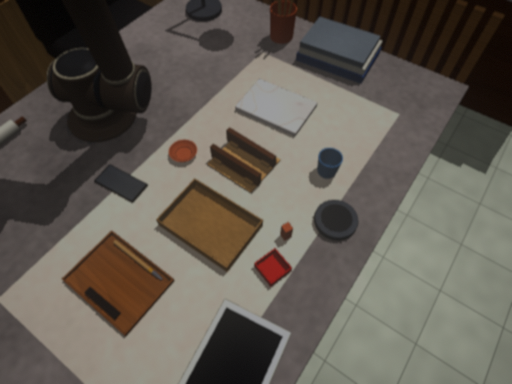

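The top view shows the plate around (144,234), the rack with its two bars at (204,222) and (232,222), the carton at (286,206) and the tray at (360,233). World x points up in the image.

Run:
```python
from h import *
W=np.load('top.npz')['W'];im=cv2.imread('pics/top.png')
def box(n,u0,u1,v0,v1,z0,z1):
    P=W[v0:v1,u0:u1].reshape(-1,3);m=(P[:,2]>z0)&(P[:,2]<z1);P=P[m]
    r=cv2.minAreaRect(P[:,:2].astype(np.float32));print(n,m.sum(),np.round(r[0],1),np.round(r[1],1),round(r[2],2),np.median(P[:,2]).round(1))
box('plate',110,175,190,280,14,26)
box('rackbase',190,245,185,255,4,70)
box('barL',190,218,185,258,50,65)
box('barR',218,246,185,258,50,65)
box('carton',255,316,165,248,25,42)
box('tray',330,392,193,275,11,22)
print(np.nanmedian(W[180:200,90:110,2]), W[222,217],W[206,286],W[233,360])
```

```text
plate 3261 [456.2 363.5] [230.  161.3] 4.11 19.8
rackbase 2294 [507.3 115.9] [234.3 185.2] 0.43 9.6
barL 282 [500.5 152.5] [ 16.4 179.8] 86.77 58.2
barR 282 [500.9  75.9] [ 16.5 179.2] 87.93 57.9
carton 336 [ 555.2 -112.1] [237.9 163.8] 0.19 34.6
tray 723 [ 462.7 -368.7] [170.6 229.8] 88.47 15.1
0.23289372989177437 [497.87942233 115.38600188   3.54694386] [ 553.58038161 -120.05406025    3.39167526] [ 463.1005582  -370.90236306    6.70564344]
```

```bash
cat >> h.py <<'E'
def q(deg): return Ro.from_matrix(Ro.from_euler('z',deg,degrees=True).as_matrix()@np.diag([1,-1,-1.]))
E
python3 - <<'E'
from h import *
rel([501,76,120],q(-2.1))
E
```

```text
shift [ 3.229 -2.504  0.741] turn [-4.000e-04  1.000e-04  1.545e-01]
```

Call:
play_rows(commands=[[[0.807, -0.626, 0.1], [0, 0, 0]], [[0.807, -0.626, 0.1], [0, 0, 0]], [[0.807, -0.626, 0.1], [0, 0, 0]], [[0.807, -0.626, 0.1], [0, 0, 0]]], fingers=0.7)

```text
time_s: 0.5
ee_pos: [297.1, -331.6, 215.7]
tcp_rot: [0.974, 0.225, 0.0, -0.001]
ft_force: [0.1, -0.6, 0.3]
gripper_width: 59.7
gripper_force: 0.0
```

Call:
play_rows(commands=[[[0.807, -0.626, 0.1], [0, 0, 0]], [[0.807, -0.626, 0.1], [0, 0, 0]], [[0.807, -0.626, 0.1], [0, 0, 0]], [[0.807, -0.626, 0.1], [0, 0, 0]]])

```text
time_s: 0.9
ee_pos: [365.7, -194.9, 200.6]
tcp_rot: [0.974, 0.226, -0.0, -0.001]
ft_force: [0.0, 0.4, 0.4]
gripper_width: 59.4
gripper_force: 0.0
```

Call:
play_rows(commands=[[[0.807, -0.626, 0.1], [0, 0, 0]], [[0.807, -0.626, 0.1], [0, 0, 0]], [[0.807, -0.626, 0.1], [0, 0, 0]], [[0.807, -0.626, 0.1], [0, 0, 0]]])

```text
time_s: 1.3
ee_pos: [434.2, -58.3, 185.4]
tcp_rot: [0.974, 0.225, -0.0, -0.001]
ft_force: [-0.3, -1.2, 0.0]
gripper_width: 59.8
gripper_force: 0.0
```

Call:
play_rows(commands=[[[0.807, -0.626, 0.1], [0, 0, 0.154]], [[0.807, -0.626, 0.1], [0, 0, 0.154]], [[0.807, -0.626, 0.1], [0, 0, 0.154]], [[0.807, -0.626, 0.1], [0, 0, 0.154]], [[0.807, -0.626, 0.1], [0, 0, 0.154]]])

```text
time_s: 1.8
ee_pos: [503.3, 26.0, 170.4]
tcp_rot: [1.0, 0.016, -0.002, -0.018]
ft_force: [-0.8, -0.8, -1.1]
gripper_width: 59.9
gripper_force: 0.0
```

Run:
```python
from h import *
s=snap('wrist','w1.png');W=cloud(s)
st=sensors.state();print(st['time_s'],st['ee_pos'],st['gripper_width'])
m=(abs(W[...,2]-57)<5);n,l,stt,c=cv2.connectedComponentsWithStats(m.astype(np.uint8))
for i in range(1,n):
    if stt[i,4]>300:
        P=W[l==i];r=cv2.minAreaRect(P[:,:2].astype(np.float32));print(stt[i],np.round(r[0],1),np.round(r[1],1),round(r[2],2),P[:,2].mean())
rel([501,76,22],q(-2.1))
```

```text
1.85 [502.64805216  26.08056967 170.72313942] 59.44209530387774
[  89   68   32  216 4849] [502.5 154.5] [ 17.6 180.5] 86.63 57.83331352000294
[ 189   71   25  217 4328] [502.5  76.8] [ 16.5 180.5] 88.08 57.69541520858661
shift [ 0.002 -0.296  1.003] turn [-0.0117  0.0013  0.0217]
```

Call:
play_rows(commands=[[[0, -0.33, 0.33], [-0.0117, 0.0013, 0.021]], [[0, -0.33, 0.33], [-0.0117, 0.0013, 0.021]], [[0, -0.33, 0.33], [-0.0117, 0.0013, 0.021]]])

```text
time_s: 2.15
ee_pos: [500.7, 27.8, 122.4]
tcp_rot: [1.0, 0.017, -0.002, -0.019]
ft_force: [0.3, 0.2, -0.1]
gripper_width: 59.8
gripper_force: 0.0
```

Run:
```python
from h import *
rel([502,76.8,21],q(-1.9))
```

```text
shift [ 0.022 -0.3    0.688] turn [-0.0121  0.0014  0.0214]
```

Run:
```python
from h import *
s=sensors.state();print(s['joint_positions'].round(3),s['qvel'].round(2))
```

```text
[ 0.033  0.107 -0.301  1.166  0.038  3.14 ] [ 0.04 -0.    0.03 -0.01  0.02  0.  ]
```

Joint 6 has reached its limit, so I'll turn the tool half round and use the equivalent grasp.

Call:
play_rows(commands=[[[0, 0, 0], [0, 0, -0.5]], [[0, 0, 0], [0, 0, -0.5]], [[0, 0, 0], [0, 0, -0.5]], [[0, 0, 0], [0, 0, -0.5]], [[0, 0, 0], [0, 0, -0.5]], [[0, 0, 0], [0, 0, -0.5]], [[0, 0, 0], [0, 0, -0.5]], [[0, 0, 0], [0, 0, -0.5]], [[0, 0, 0], [0, 0, -0.5]], [[0, 0, 0], [0, 0, -0.5]], [[0, 0, 0], [0, 0, -0.5]]])

```text
time_s: 3.25
ee_pos: [502.8, 28.3, 125.2]
tcp_rot: [0.693, 0.721, 0.014, -0.013]
ft_force: [0.2, 0.4, -0.8]
gripper_width: 59.9
gripper_force: 0.0
```

Run:
```python
from h import *
rel([502,76.8,121],q(178.1))
```

```text
shift [0.322 0.008 0.041] turn [ 0.0096 -0.0093 -0.4767]
```

Call:
play_rows(commands=[[[0.322, 0.008, 0.04], [0.01, -0.009, -0.477]], [[0.322, 0.008, 0.04], [0.01, -0.009, -0.477]], [[0.322, 0.008, 0.04], [0.01, -0.009, -0.477]], [[0.322, 0.008, 0.04], [0.01, -0.009, -0.477]], [[0.322, 0.008, 0.04], [0.01, -0.009, -0.477]], [[0.322, 0.008, 0.04], [0.01, -0.009, -0.477]], [[0.322, 0.008, 0.04], [0.01, -0.009, -0.477]], [[0.322, 0.008, 0.04], [0.01, -0.009, -0.477]], [[0.322, 0.008, 0.04], [0.01, -0.009, -0.477]], [[0.322, 0.008, 0.04], [0.01, -0.009, -0.477]], [[0.322, 0.008, 0.04], [0.01, -0.009, -0.477]]])

```text
time_s: 4.35
ee_pos: [502.3, 76.9, 120.9]
tcp_rot: [0.018, 1.0, -0.0, -0.001]
ft_force: [-0.0, 0.0, -0.3]
gripper_width: 59.7
gripper_force: 0.0
```

Run:
```python
from h import *
rel([502,76.8,21],q(178.1))
```

```text
shift [ 0.001 -0.001  0.666] turn [-0.0001 -0.0005 -0.001 ]
```

Call:
play_rows(commands=[[[0, 0, 0.33], [0, 0, 0]], [[0, 0, 0.55], [0, 0, 0]], [[0, 0, 0.666], [0, 0, 0]], [[0, 0, 0.666], [0, 0, 0]], [[0, 0, 0.666], [0, 0, 0]]])

```text
time_s: 4.85
ee_pos: [502.1, 76.7, 20.7]
tcp_rot: [0.02, 1.0, -0.0, -0.001]
ft_force: [-0.2, -0.8, 0.0]
gripper_width: 59.7
gripper_force: 0.0
```

Call:
play_rows(commands=[[[0, 0, 0], [0, 0, 0]], [[0, 0, 0], [0, 0, 0]], [[0, 0, 0], [0, 0, 0]], [[0, 0, 0], [0, 0, 0]], [[0, 0, 0], [0, 0, 0]]], fingers=0, grip_force=40)

```text
time_s: 5.35
ee_pos: [502.5, 76.9, 20.9]
tcp_rot: [0.019, 1.0, -0.0, -0.001]
ft_force: [0.2, 0.4, 6.2]
gripper_width: 15.7
gripper_force: 40.1
```

Call:
play_rows(commands=[[[0, 0, -0.1], [0, 0, 0]], [[0, 0, -0.3], [0, 0, 0]], [[0, 0, -0.6], [0, 0, 0]], [[0, 0, -0.6], [0, 0, 0]]])

```text
time_s: 5.75
ee_pos: [505.1, 77.2, 115.4]
tcp_rot: [0.019, 1.0, 0.0, 0.003]
ft_force: [0.5, 0.5, -1.4]
gripper_width: 15.5
gripper_force: 39.2
```

Run:
```python
from h import *
st=sensors.state();print(st['ee_pos'],st['gripper_width'],st['gripper_force'])
rel([457.6,343.6,110],q(184.1))
```

```text
[505.08782335  77.15816273 115.38922975] 15.52565876296159 39.209665060043335
shift [0.383 1.763 0.036] turn [ 0.0002  0.0018 -0.0347]
```

Call:
play_rows(commands=[[[0.18, 0.3, 0], [0, 0, -0.017]], [[0.18, 0.6, 0], [0, 0, -0.017]], [[0.18, 0.88, 0], [0, 0, -0.017]], [[0.18, 0.88, 0], [0, 0, -0.017]]])

```text
time_s: 6.15
ee_pos: [479.8, 213.7, 109.2]
tcp_rot: [-0.011, 1.0, 0.001, -0.001]
ft_force: [0.2, 0.1, -0.4]
gripper_width: 15.3
gripper_force: 39.6
```

Call:
play_rows(commands=[[[0.18, 0.3, 0], [0, 0, -0.018]], [[0.18, 0.6, 0], [0, 0, -0.018]], [[0.18, 0.88, 0], [0, 0, -0.018]], [[0.18, 0.88, 0], [0, 0, -0.018]], [[0.18, 0.88, 0], [0, 0, -0.018]]])

```text
time_s: 6.65
ee_pos: [450.3, 341.3, 108.9]
tcp_rot: [-0.037, 0.999, -0.001, -0.002]
ft_force: [-0.2, -1.3, -0.8]
gripper_width: 15.4
gripper_force: 39.9
```

Run:
```python
from h import *
print(sensors.state()['ee_pos'])
rel([457.6,343.6,34],q(184.1))
```

```text
[450.25739207 341.26760403 108.88511518]
shift [-0.052  0.013  0.499] turn [-0.0005 -0.0013  0.0009]
```

Call:
play_rows(commands=[[[-0.05, 0.01, 0.3], [0, 0, 0]], [[-0.05, 0.01, 0.45], [0, 0, 0]], [[-0.05, 0.01, 0.49], [0, 0, 0]], [[-0.05, 0.01, 0.505], [0, 0, 0]], [[-0.05, 0.01, 0.505], [0, 0, 0]]])

```text
time_s: 7.15
ee_pos: [458.6, 342.8, 35.0]
tcp_rot: [-0.036, 0.999, 0.0, -0.001]
ft_force: [0.2, 0.6, -1.0]
gripper_width: 15.7
gripper_force: 40.0
```

Call:
play_rows(commands=[[[0, 0, 0.01], [0, 0, 0]], [[0, 0, 0.013], [0, 0, 0]], [[0, 0, 0.013], [0, 0, 0]]])

```text
time_s: 7.45
ee_pos: [458.4, 343.5, 32.9]
tcp_rot: [-0.036, 0.999, 0.0, -0.001]
ft_force: [0.5, 0.1, 0.3]
gripper_width: 15.1
gripper_force: 40.4
```

Call:
play_rows(commands=[[[0, 0, 0], [0, 0, 0]], [[0, 0, 0], [0, 0, 0]], [[0, 0, 0], [0, 0, 0]], [[0, 0, 0], [0, 0, 0]], [[0, 0, -0.06], [0, 0, 0]], [[0, 0, -0.12], [0, 0, 0]], [[0, 0, -0.12], [0, 0, 0]]], fingers=1)

```text
time_s: 8.15
ee_pos: [458.9, 343.9, 52.1]
tcp_rot: [-0.036, 0.999, 0.001, -0.0]
ft_force: [-0.1, -0.4, 0.2]
gripper_width: 85.2
gripper_force: 0.0
```

Call:
play_rows(commands=[[[0, 0.1, 0], [0, 0, 0]], [[0, 0.18, 0], [0, 0, 0]], [[0, 0.22, 0], [0, 0, 0]], [[0, 0.25, 0], [0, 0, 0]], [[0, 0.28, 0], [0, 0, 0]], [[0, 0.31, 0], [0, 0, 0]], [[0, 0.34, 0], [0, 0, 0]], [[0, 0.37, 0], [0, 0, 0]], [[0, 0.39, 0], [0, 0, 0]], [[0, 0.39, 0], [0, 0, 0]]])

```text
time_s: 9.15
ee_pos: [453.7, 401.9, 50.1]
tcp_rot: [-0.037, 0.999, -0.0, -0.001]
ft_force: [0.1, -0.5, -0.6]
gripper_width: 85.2
gripper_force: 0.0
```

Call:
play_rows(commands=[[[0, 0, -0.3], [0, 0, 0]], [[0, 0, -0.6], [0, 0, 0]], [[0, 0, -0.9], [0, 0, 0]], [[0, 0, -0.9], [0, 0, 0]]], fingers=0)

```text
time_s: 9.55
ee_pos: [456.3, 403.3, 192.4]
tcp_rot: [-0.036, 0.999, 0.003, 0.003]
ft_force: [0.1, 0.7, -0.2]
gripper_width: 28.5
gripper_force: 0.0
```

```bash
cat >> h.py <<'E'
def flatbar(name,f=None):
    s=snap(name,f);W=cloud(s);C=np.array([456.2,363.5])
    R=Ro.from_euler('z',4.1,degrees=True).as_matrix()
    L=(W-np.array([456.2,363.5,20]))@R
    lum=s['img'].max(-1)
    m=(abs(L[...,0])<112)&(abs(L[...,1])<78)&(lum<110)&(L[...,2]>6)&(L[...,2]<40)
    n,l,st,c=cv2.connectedComponentsWithStats(m.astype(np.uint8));i=1+st[1:,4].argmax()
    P=W[l==i];r=cv2.minAreaRect(P[:,:2].astype(np.float32));b=cv2.boxPoints(r)
    e=b[1]-b[0] if np.linalg.norm(b[1]-b[0])>np.linalg.norm(b[2]-b[1]) else b[2]-b[1]
    e=e*np.sign(e[0])/np.linalg.norm(e);yw=np.degrees(np.arctan2(e[1],e[0]))
    d=P[:,:2]-r[0];a=d@e;w=d@np.array([-e[1],e[0]])
    print(name,'n',len(P),'ctr',np.round(r[0],1),np.round(r[1],1),'yaw',round(yw,2))
    for lo in (-85,-45,-15,15,45):
        k=(a>lo)&(a<lo+(30 if lo>-20 and lo<0 else 40)); p=np.polyfit(w[k],P[k,2],1)
        print('  a',lo,'roll deg',np.degrees(np.arctan(p[0])).round(2),'z',p[1].round(2))
    return r,yw
E
python3 - <<'E'
from h import *
print(sensors.state()['ee_pos']);flatbar('wrist','w2.png');flatbar('top')
E
```

```text
[456.32092522 403.31599673 192.39421299]
wrist n 9745 ctr [455.9 376.5] [180.5  49.9] yaw 4.03
  a -85 roll deg 0.01 z 35.87
  a -45 roll deg -0.04 z 35.88
  a -15 roll deg -0.03 z 35.89
  a 15 roll deg 0.03 z 35.88
  a 45 roll deg -0.11 z 35.88
top n 879 ctr [453.8 375.9] [179.6  53.3] yaw 4.21
  a -85 roll deg 1.07 z 35.51
  a -45 roll deg 1.74 z 35.37
  a -15 roll deg -0.09 z 35.28
  a 15 roll deg 2.3 z 35.45
  a 45 roll deg 2.19 z 35.62
```

Run:
```python
from h import *
rel([519.2,402.9,40],q(184))
```

```text
shift [-0.429 -0.026  0.977] turn [ 0.0005 -0.0002  0.0009]
```

Call:
play_rows(commands=[[[-0.429, -0.026, 0], [0, 0, 0]], [[-0.429, -0.026, 0.3], [0, 0, 0]], [[-0.429, -0.026, 0.6], [0, 0, 0]], [[-0.429, -0.026, 0.9], [0, 0, 0]], [[-0.429, -0.026, 0.97], [0, 0, 0]], [[-0.429, -0.026, 0.98], [0, 0, 0]], [[-0.429, -0.026, 0.99], [0, 0, 0]], [[-0.429, -0.026, 0.99], [0, 0, 0]]])

```text
time_s: 10.45
ee_pos: [517.0, 401.3, 36.1]
tcp_rot: [-0.036, 0.999, -0.001, -0.002]
ft_force: [-2.1, -2.0, 4.9]
gripper_width: -0.5
gripper_force: 2.6
```

Call:
play_rows(commands=[[[0, 0, 0.006], [0, 0, 0]], [[0, 0, 0.012], [0, 0, 0]], [[0, 0, 0.012], [0, 0, 0]]])

```text
time_s: 10.75
ee_pos: [517.1, 401.4, 36.0]
tcp_rot: [-0.036, 0.999, -0.001, -0.002]
ft_force: [-6.3, -5.1, 14.2]
gripper_width: 0.2
gripper_force: 7.3
```

Call:
play_rows(commands=[[[0, 0, -0.1], [0, 0, 0]], [[0, -0.15, -0.1], [0, 0, 0]], [[0, -0.29, -0.1], [0, 0, 0]], [[0, -0.29, -0.03], [0, 0, 0]], [[0, -0.29, -0.01], [0, 0, 0]], [[0, -0.29, 0], [0, 0, 0]], [[0, -0.29, 0], [0, 0, 0]]])

```text
time_s: 11.45
ee_pos: [521.1, 357.5, 35.9]
tcp_rot: [-0.036, 0.999, -0.001, -0.001]
ft_force: [-4.1, -9.2, 15.6]
gripper_width: -0.1
gripper_force: 8.0
```

Run:
```python
from h import *
s=sensors.state();print(s['ee_pos'],s['ft_force']);flatbar('top','t3.png')
rel([456,376.5,90],q(274))
```

```text
[521.11135927 357.539491    35.94644942] [-4.06895188 -9.17777217 15.64091276]
top n 611 ctr [437.3 373.5] [144.2  53.2] yaw 2.25
  a -85 roll deg 1.42 z 35.85
  a -45 roll deg 1.82 z 35.71
  a -15 roll deg 1.65 z 35.47
  a 15 roll deg 1.46 z 35.67
  a 45 roll deg 0.72 z 34.79
shift [ 0.425  0.156 -0.36 ] turn [-0.     -0.0014 -0.4993]
```

Call:
play_rows(commands=[[[0, 0, -0.2], [0, 0, 0]], [[0, 0, -0.36], [0, 0, 0]], [[0.425, 0.156, -0.36], [0, 0, 0]], [[0.425, 0.156, -0.36], [0, 0, 0]], [[0.425, 0.156, -0.36], [0, 0, 0]], [[0.425, 0.156, -0.36], [0, 0, 0]]], fingers=0.86)

```text
time_s: 12.1
ee_pos: [455.9, 377.8, 88.1]
tcp_rot: [-0.037, 0.999, -0.0, -0.002]
ft_force: [0.1, 0.4, 0.6]
gripper_width: 73.4
gripper_force: 0.0
```

Run:
```python
from h import *
print(sensors.state()['ee_pos']);flatbar('wrist')
rel([456,376.5,20],q(184))
```

```text
[455.85186182 377.82408817  88.14828172]
wrist n 22014 ctr [456.2 376.9] [180.5  50.3] yaw 4.21
  a -85 roll deg 0.06 z 35.89
  a -45 roll deg 0.0 z 35.89
  a -15 roll deg 0.03 z 35.9
  a 15 roll deg -0.04 z 35.91
  a 45 roll deg -0.05 z 35.92
shift [ 0.002 -0.007  0.454] turn [-0.0003 -0.0011  0.001 ]
```

Call:
play_rows(commands=[[[0, -0.006, 0.25], [0, 0, 0]], [[0, -0.006, 0.42], [0, 0, 0]], [[0, -0.006, 0.45], [0, 0, 0]], [[0, -0.006, 0.45], [0, 0, 0]]])

```text
time_s: 12.55
ee_pos: [456.1, 376.0, 20.3]
tcp_rot: [-0.036, 0.999, -0.001, -0.002]
ft_force: [0.4, -0.5, 0.7]
gripper_width: 73.4
gripper_force: 0.0
```

Call:
play_rows(commands=[[[0, 0, 0], [0, 0, 0]], [[0, 0, 0], [0, 0, 0]], [[0, 0, 0], [0, 0, 0]], [[0, 0, 0], [0, 0, 0]]], fingers=0.3, grip_force=40)

```text
time_s: 12.95
ee_pos: [457.2, 377.5, 23.1]
tcp_rot: [-0.036, 0.999, 0.001, -0.0]
ft_force: [0.9, 0.4, 5.2]
gripper_width: 48.8
gripper_force: 43.0
```

Call:
play_rows(commands=[[[0, 0, -0.1], [0, 0, 0]], [[0, 0, -0.3], [0, 0, 0]], [[0, 0, -0.6], [0, 0, 0]], [[0, 0, -0.75], [0, 0, 0]], [[0, 0, -0.75], [0, 0, 0]], [[0, 0, -0.75], [0, 0, 0]]])

```text
time_s: 13.55
ee_pos: [456.3, 376.8, 133.6]
tcp_rot: [-0.036, 0.999, -0.0, -0.001]
ft_force: [-0.7, 0.2, -2.1]
gripper_width: 48.6
gripper_force: 42.3
```

Run:
```python
from h import *
s=sensors.state();print(s['ee_pos'],s['gripper_width'],s['ft_force'])
rel([462.7,-368.7,110],q(178.5))
```

```text
[456.32283186 376.80150016 133.57994653] 48.59684043680877 [-0.73604307  0.23569596 -2.05985735]
shift [ 0.319 -4.96   0.158] turn [-0.     -0.0009  0.0315]
```

Call:
play_rows(commands=[[[0.064, -0.25, 0], [0, 0, 0]], [[0.064, -0.5, 0], [0, 0, 0]], [[0.064, -0.75, 0], [0, 0, 0]], [[0.064, -0.99, 0], [0, 0, 0]]])

```text
time_s: 13.95
ee_pos: [456.1, 226.1, 131.4]
tcp_rot: [-0.037, 0.999, -0.001, -0.003]
ft_force: [0.8, 0.3, -2.4]
gripper_width: 48.7
gripper_force: 42.3
```

Call:
play_rows(commands=[[[0.064, -0.25, 0], [0, 0, 0]], [[0.064, -0.5, 0], [0, 0, 0]], [[0.064, -0.75, 0], [0, 0, 0]], [[0.064, -0.99, 0], [0, 0, 0]]])

```text
time_s: 14.35
ee_pos: [457.3, 77.5, 131.8]
tcp_rot: [-0.036, 0.999, -0.0, -0.003]
ft_force: [0.4, 0.6, -0.6]
gripper_width: 48.4
gripper_force: 42.3
```

Call:
play_rows(commands=[[[0.064, -0.25, 0], [0, 0, 0]], [[0.064, -0.5, 0], [0, 0, 0]], [[0.064, -0.75, 0], [0, 0, 0]], [[0.064, -0.99, 0], [0, 0, 0]]])

```text
time_s: 14.75
ee_pos: [458.6, -71.0, 131.8]
tcp_rot: [-0.036, 0.999, 0.0, -0.003]
ft_force: [0.4, 0.1, -2.3]
gripper_width: 49.0
gripper_force: 42.3
```

Call:
play_rows(commands=[[[0.064, -0.25, 0], [0, 0, 0]], [[0.064, -0.5, 0], [0, 0, 0]], [[0.064, -0.75, 0], [0, 0, 0]], [[0.064, -0.99, 0], [0, 0, 0]]])

```text
time_s: 15.15
ee_pos: [459.9, -219.5, 131.8]
tcp_rot: [-0.036, 0.999, 0.001, -0.003]
ft_force: [1.1, 0.8, -0.5]
gripper_width: 48.4
gripper_force: 42.3
```

Call:
play_rows(commands=[[[0.064, -0.25, 0], [0, 0, 0.031]], [[0.064, -0.5, 0], [0, 0, 0.031]], [[0.064, -0.75, 0], [0, 0, 0.031]], [[0.064, -0.92, 0], [0, 0, 0.031]], [[0.064, -0.99, 0], [0, 0, 0.031]], [[0.064, -0.99, 0], [0, 0, 0.031]]])

```text
time_s: 15.75
ee_pos: [461.6, -367.6, 131.9]
tcp_rot: [0.013, 1.0, 0.001, -0.003]
ft_force: [0.2, -0.7, -1.7]
gripper_width: 48.8
gripper_force: 42.3
```

Run:
```python
from h import *
s=snap('wrist','w4.png');W=cloud(s)
s=sensors.state();print(s['ee_pos'],s['gripper_width'],s['ft_force'])
rel([462.7,-368.7,40],q(178.5))
# tray walls edges near z 15
m=abs(W[...,2]-16)<3;P=W[m];print(P.min(0),P.max(0),m.sum())
```

```text
[ 461.71215035 -366.55966645  132.3809248 ] 48.74985726263268 [-0.68187539  0.96120537 -1.55450778]
shift [-0.01  -0.015  0.616] turn [ 0.0006 -0.0017  0.0003]
[ 348.01065744 -454.83110178   13.00013854] [ 636.48553329 -164.23654845   18.99537059] 8772
```

View pics/w4.png

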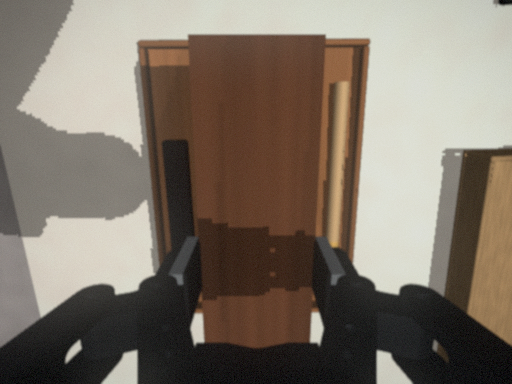

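The wrist view shows the bar held centred over the tray, between the ink stick at (177,190) and the brush at (338,170). I'm lowering it.

Call:
play_rows(commands=[[[-0.01, -0.015, 0.3], [0, 0, 0]], [[-0.01, -0.015, 0.6], [0, 0, 0]], [[-0.01, -0.015, 0.75], [0, 0, 0]], [[-0.01, -0.015, 0.78], [0, 0, 0]], [[-0.01, -0.015, 0.8], [0, 0, 0]], [[-0.01, -0.015, 0.815], [0, 0, 0]], [[-0.01, -0.015, 0.815], [0, 0, 0]]])

```text
time_s: 16.5
ee_pos: [464.5, -369.9, 13.3]
tcp_rot: [0.012, 1.0, -0.001, -0.001]
ft_force: [0.3, 0.4, -1.3]
gripper_width: 48.8
gripper_force: 42.3
```

Call:
play_rows(commands=[[[0, 0, 0.015], [0, 0, 0]], [[0, 0, 0.03], [0, 0, 0]], [[0, 0, 0.03], [0, 0, 0]]])

```text
time_s: 16.8
ee_pos: [464.0, -370.0, 8.1]
tcp_rot: [0.012, 1.0, -0.001, -0.001]
ft_force: [0.7, -0.9, 2.5]
gripper_width: 48.5
gripper_force: 42.8
```

Call:
play_rows(commands=[[[0, 0, 0], [0, 0, 0]], [[0, 0, 0], [0, 0, 0]], [[0, 0, 0], [0, 0, 0]], [[0, 0, -0.15], [0, 0, 0]], [[0, 0, -0.4], [0, 0, 0]], [[0, 0, -0.7], [0, 0, 0]], [[0, 0, -0.9], [0, 0, 0]], [[0, 0, -0.9], [0, 0, 0]]], fingers=0.75)

```text
time_s: 17.6
ee_pos: [466.0, -371.2, 147.6]
tcp_rot: [0.012, 1.0, -0.003, 0.002]
ft_force: [0.0, 0.3, -0.3]
gripper_width: 64.2
gripper_force: 0.0
```

Run:
```python
from h import *
s=snap('wrist','w5.png');W=cloud(s)
m=(abs(W[...,2]-21)<2.5);n,l,stt,c=cv2.connectedComponentsWithStats(m.astype(np.uint8))
i=1+stt[1:,4].argmax();P=W[l==i];r=cv2.minAreaRect(P[:,:2].astype(np.float32));print(stt[i],r,P[:,2].mean())
print(sensors.state()['ee_pos'])
rel([502,154.5,120],q(177))
```

```text
[  227    66    65   210 12491] ((462.8411560058594, -370.2648010253906), (50.23395538330078, 180.5488739013672), 88.6312255859375) 20.882658233198836
[ 465.11544265 -370.47540587  144.84105851]
shift [-0.159  3.505  0.154] turn [-0.0011  0.0003  0.0088]
```

View pics/w5.png

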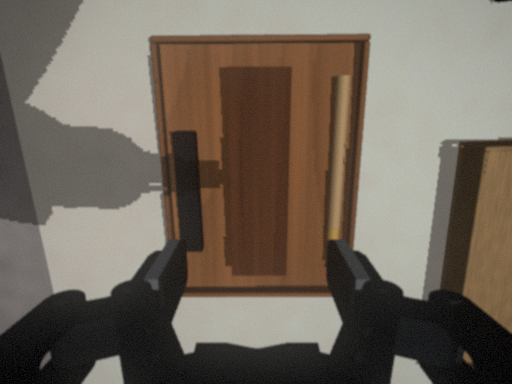

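The bar lies flat, centred (255,170) and straight in the tray. Now the other bar.

Call:
play_rows(commands=[[[-0.04, 0.3, 0], [0, 0, 0]], [[-0.04, 0.6, 0], [0, 0, 0]], [[-0.04, 0.876, 0], [0, 0, 0]], [[-0.04, 0.876, 0], [0, 0, 0]]])

```text
time_s: 18.05
ee_pos: [472.0, -234.0, 140.6]
tcp_rot: [0.01, 1.0, 0.001, -0.003]
ft_force: [-0.1, -0.7, -1.0]
gripper_width: 64.2
gripper_force: 0.0
```

Call:
play_rows(commands=[[[-0.04, 0.3, 0], [0, 0, 0]], [[-0.04, 0.6, 0], [0, 0, 0]], [[-0.04, 0.876, 0], [0, 0, 0]], [[-0.04, 0.876, 0], [0, 0, 0]]])

```text
time_s: 18.45
ee_pos: [481.7, -103.7, 140.8]
tcp_rot: [0.01, 1.0, 0.0, -0.003]
ft_force: [0.0, -1.0, -0.2]
gripper_width: 64.2
gripper_force: 0.0
```

Call:
play_rows(commands=[[[-0.04, 0.3, 0], [0, 0, 0]], [[-0.04, 0.6, 0], [0, 0, 0]], [[-0.04, 0.876, 0], [0, 0, 0]], [[-0.04, 0.876, 0], [0, 0, 0]]])

```text
time_s: 18.85
ee_pos: [491.5, 26.9, 140.8]
tcp_rot: [0.01, 1.0, 0.0, -0.002]
ft_force: [0.2, -0.3, -0.1]
gripper_width: 63.9
gripper_force: 0.0
```

Call:
play_rows(commands=[[[-0.04, 0.3, 0], [0, 0, 0.008]], [[-0.04, 0.6, 0.1], [0, 0, 0.008]], [[-0.04, 0.876, 0.15], [0, 0, 0.008]], [[-0.04, 0.876, 0.15], [0, 0, 0.008]], [[-0.04, 0.876, 0.15], [0, 0, 0.008]]])

```text
time_s: 19.35
ee_pos: [500.6, 154.6, 118.2]
tcp_rot: [0.025, 1.0, -0.001, -0.002]
ft_force: [-0.3, -0.3, -0.7]
gripper_width: 63.9
gripper_force: 0.0
```

Run:
```python
from h import *
s=snap('wrist');W=cloud(s)
st=sensors.state();print(st['time_s'],st['ee_pos'],st['gripper_width'])
m=(abs(W[...,2]-57)<4);n,l,stt,c=cv2.connectedComponentsWithStats(m.astype(np.uint8))
for i in range(1,n):
    if stt[i,4]>300:
        P=W[l==i];r=cv2.minAreaRect(P[:,:2].astype(np.float32));print(stt[i],np.round(r[0],1),np.round(r[1],1),round(r[2],2),P[:,2].mean())
rel([502,154.0,21],q(177))
```

```text
19.4 [500.84227195 154.03435645 118.71132965] 64.00520064955722
[ 244   65   28  266 6567] [502.6 154.4] [ 16.8 180.6] 86.65 58.23507147984924
shift [-0.01   0.001  0.651] turn [-0.0006 -0.0013  0.0006]
```

Call:
play_rows(commands=[[[-0.01, 0.002, 0.33], [0, 0, 0]], [[-0.01, 0.002, 0.55], [0, 0, 0]], [[-0.01, 0.002, 0.65], [0, 0, 0]], [[-0.01, 0.002, 0.65], [0, 0, 0]], [[-0.01, 0.002, 0.65], [0, 0, 0]]])

```text
time_s: 19.9
ee_pos: [502.5, 154.1, 22.5]
tcp_rot: [0.026, 1.0, -0.0, -0.001]
ft_force: [0.8, 0.0, 0.4]
gripper_width: 64.0
gripper_force: 0.0
```

Call:
play_rows(commands=[[[0, 0, 0], [0, 0, 0]], [[0, 0, 0], [0, 0, 0]], [[0, 0, 0], [0, 0, 0]], [[0, 0, 0], [0, 0, 0]], [[0, 0, 0], [0, 0, 0]]], fingers=0, grip_force=40)

```text
time_s: 20.4
ee_pos: [502.6, 155.6, 22.9]
tcp_rot: [0.025, 1.0, -0.0, -0.001]
ft_force: [-1.5, -1.2, 5.7]
gripper_width: 15.5
gripper_force: 42.4
```

Call:
play_rows(commands=[[[0, 0, -0.1], [0, 0, 0]], [[0, 0, -0.3], [0, 0, 0]], [[0, 0, -0.6], [0, 0, 0]], [[0, 0, -0.6], [0, 0, 0]], [[0, 0, -0.6], [0, 0, 0]]])

```text
time_s: 20.9
ee_pos: [502.9, 155.8, 112.8]
tcp_rot: [0.025, 1.0, 0.0, -0.0]
ft_force: [-0.1, 1.1, -2.0]
gripper_width: 16.0
gripper_force: 41.4
```

Run:
```python
from h import *
st=sensors.state();print(st['ee_pos'],st['gripper_width'],st['gripper_force'])
rel([457.6,343.6,110],q(184.1))
```

```text
[502.93112574 155.83668101 112.79732731] 15.969321428778764 41.41723908483982
shift [0.364 1.235 0.019] turn [ 0.0001 -0.0003 -0.0385]
```

Call:
play_rows(commands=[[[0.18, 0.3, 0], [0, 0, 0]], [[0.18, 0.62, 0], [0, 0, 0]], [[0.18, 0.62, 0], [0, 0, 0]]])

```text
time_s: 21.2
ee_pos: [478.7, 253.8, 110.0]
tcp_rot: [0.022, 1.0, 0.0, -0.003]
ft_force: [0.2, -0.9, -1.3]
gripper_width: 15.7
gripper_force: 41.3
```

Call:
play_rows(commands=[[[0.18, 0.3, 0.01], [0, 0, -0.038]], [[0.18, 0.615, 0.01], [0, 0, -0.038]], [[0.18, 0.615, 0.01], [0, 0, -0.038]], [[0.18, 0.615, 0.01], [0, 0, -0.038]]])

```text
time_s: 21.6
ee_pos: [456.5, 343.3, 108.5]
tcp_rot: [-0.036, 0.999, -0.001, -0.003]
ft_force: [-0.9, 0.1, -1.6]
gripper_width: 15.7
gripper_force: 41.3
```

Run:
```python
from h import *
print(sensors.state()['ee_pos'])
rel([457.6,343.6,35],q(184.1))
```

```text
[456.51637088 343.32248866 108.48876296]
shift [-0.01   0.003  0.49 ] turn [-0.0008 -0.0018  0.    ]
```

Call:
play_rows(commands=[[[-0.01, 0, 0.3], [0, 0, 0]], [[-0.01, 0, 0.45], [0, 0, 0]], [[-0.01, 0, 0.48], [0, 0, 0]], [[-0.01, 0, 0.49], [0, 0, 0]], [[-0.01, 0, 0.49], [0, 0, 0]]])

```text
time_s: 22.1
ee_pos: [459.5, 343.0, 37.9]
tcp_rot: [-0.034, 0.999, 0.0, -0.001]
ft_force: [-0.3, 0.5, -0.9]
gripper_width: 15.7
gripper_force: 41.2
```

Call:
play_rows(commands=[[[0, 0, 0.006], [0, 0, 0]], [[0, 0, 0.006], [0, 0, 0]], [[0, 0, 0.006], [0, 0, 0]]])

```text
time_s: 22.4
ee_pos: [459.2, 343.5, 36.8]
tcp_rot: [-0.035, 0.999, 0.0, -0.001]
ft_force: [-0.1, -0.4, -0.3]
gripper_width: 15.8
gripper_force: 41.2
```

Call:
play_rows(commands=[[[0, 0, 0.012], [0, 0, 0]], [[0, 0, 0.012], [0, 0, 0]], [[0, 0, 0.012], [0, 0, 0]]])

```text
time_s: 22.7
ee_pos: [459.2, 343.6, 34.9]
tcp_rot: [-0.035, 0.999, 0.0, -0.001]
ft_force: [-0.5, -0.1, 3.3]
gripper_width: 15.8
gripper_force: 41.9
```

Call:
play_rows(commands=[[[0, 0, 0], [0, 0, 0]], [[0, 0, 0], [0, 0, 0]], [[0, 0, 0], [0, 0, 0]], [[0, 0, 0], [0, 0, 0]], [[0, 0, -0.06], [0, 0, 0]], [[0, 0, -0.11], [0, 0, 0]], [[0, 0, -0.11], [0, 0, 0]]], fingers=1)

```text
time_s: 23.4
ee_pos: [459.8, 344.0, 52.6]
tcp_rot: [-0.035, 0.999, 0.001, -0.0]
ft_force: [0.2, 0.2, -0.4]
gripper_width: 85.2
gripper_force: 0.0
```

Call:
play_rows(commands=[[[0, 0.1, 0], [0, 0, 0]], [[0, 0.18, 0], [0, 0, 0]], [[0, 0.22, 0], [0, 0, 0]], [[0, 0.25, 0], [0, 0, 0]], [[0, 0.28, 0], [0, 0, 0]], [[0, 0.31, 0], [0, 0, 0]], [[0, 0.34, 0], [0, 0, 0]], [[0, 0.37, 0], [0, 0, 0]], [[0, 0.39, 0], [0, 0, 0]], [[0, 0.39, 0], [0, 0, 0]]])

```text
time_s: 24.4
ee_pos: [454.8, 402.0, 50.8]
tcp_rot: [-0.035, 0.999, -0.0, -0.001]
ft_force: [-0.0, -0.7, -0.3]
gripper_width: 85.6
gripper_force: 0.0
```

Call:
play_rows(commands=[[[0, 0, -0.3], [0, 0, 0]], [[0, 0, -0.6], [0, 0, 0]], [[0, 0, -0.9], [0, 0, 0]], [[0, 0, -0.9], [0, 0, 0]], [[0, 0, -0.9], [0, 0, 0]]], fingers=0)

```text
time_s: 24.9
ee_pos: [455.9, 402.1, 187.3]
tcp_rot: [-0.035, 0.999, 0.001, -0.0]
ft_force: [0.2, 0.1, -1.0]
gripper_width: 12.1
gripper_force: 0.0
```

Run:
```python
from h import *
print(sensors.state()['ee_pos']);r,y=flatbar('wrist','w6.png')
y=np.radians(y);e=np.array([np.cos(y),np.sin(y)]);n=np.array([-e[1],e[0]])
for w in (20,-20): rel([*(np.array(r[0])+65*e+w*n),42],q(184))
```

```text
[455.89420863 402.09951435 187.25314338]
wrist n 9793 ctr [455.3 380.9] [180.   50.4] yaw 2.34
  a -85 roll deg -5.29 z 38.33
  a -45 roll deg -3.24 z 37.95
  a -15 roll deg -1.89 z 37.71
  a 15 roll deg 0.03 z 37.39
  a 45 roll deg 1.42 z 37.19
shift [-0.43  -0.016  0.956] turn [-0.0001 -0.0009 -0.0001]
shift [-0.423 -0.283  0.956] turn [-0.0001 -0.0009 -0.0001]
```

Call:
play_rows(commands=[[[0.451, -0.262, 0], [0, 0, 0]], [[0.451, -0.262, 0.3], [0, 0, 0]], [[0.451, -0.262, 0.6], [0, 0, 0]], [[0.451, -0.262, 0.9], [0, 0, 0]], [[0.451, -0.262, 0.94], [0, 0, 0]], [[0.451, -0.262, 0.95], [0, 0, 0]], [[0.451, -0.262, 0.95], [0, 0, 0]]])

```text
time_s: 25.65
ee_pos: [390.8, 358.4, 44.8]
tcp_rot: [-0.035, 0.999, 0.0, -0.001]
ft_force: [-0.0, 0.7, 0.2]
gripper_width: 0.4
gripper_force: 0.0
```

Call:
play_rows(commands=[[[0, 0, 0.01], [0, 0, 0]], [[0, 0, 0.02], [0, 0, 0]], [[0, 0, 0.02], [0, 0, 0]]])

```text
time_s: 25.95
ee_pos: [390.5, 358.2, 41.4]
tcp_rot: [-0.035, 0.999, 0.0, -0.001]
ft_force: [0.1, -0.1, -0.6]
gripper_width: 0.2
gripper_force: 0.0
```

Call:
play_rows(commands=[[[0, 0, 0.01], [0, 0, 0]], [[0, 0, 0.02], [0, 0, 0]], [[0, 0, 0.02], [0, 0, 0]]])

```text
time_s: 26.25
ee_pos: [389.9, 357.6, 37.3]
tcp_rot: [-0.035, 0.999, -0.0, -0.002]
ft_force: [0.1, 0.2, -0.1]
gripper_width: 0.4
gripper_force: 0.0
```

Call:
play_rows(commands=[[[0, 0, 0.01], [0, 0, 0]], [[0, 0, 0.015], [0, 0, 0]], [[0, 0, 0.015], [0, 0, 0]]])

```text
time_s: 26.55
ee_pos: [390.1, 357.8, 36.3]
tcp_rot: [-0.035, 0.999, 0.0, -0.001]
ft_force: [-3.3, -3.2, 8.7]
gripper_width: 0.1
gripper_force: 4.5
```

Call:
play_rows(commands=[[[0, 0, 0.008], [0, 0, 0]], [[0, 0, 0.015], [0, 0, 0]], [[0, 0, 0.015], [0, 0, 0]]])

```text
time_s: 26.85
ee_pos: [390.1, 357.9, 36.1]
tcp_rot: [-0.035, 0.999, 0.0, -0.001]
ft_force: [-6.8, -8.1, 25.2]
gripper_width: 0.0
gripper_force: 12.5
```

Call:
play_rows(commands=[[[0, 0, -0.2], [0, 0, 0]], [[0, 0, -0.36], [0, 0, 0]], [[-0.43, 0.18, -0.36], [0, 0, 0]], [[-0.43, 0.18, -0.36], [0, 0, 0]], [[-0.43, 0.18, -0.36], [0, 0, 0]]], fingers=0.86)

```text
time_s: 27.35
ee_pos: [454.8, 390.3, 86.5]
tcp_rot: [-0.034, 0.999, 0.0, -0.001]
ft_force: [-0.4, -0.4, -0.1]
gripper_width: 72.2
gripper_force: 0.0
```

Run:
```python
from h import *
print(sensors.state()['ee_pos']);r,y=flatbar('wrist')
rel([*r[0],20.5],q(180+y))
```

```text
[454.79169523 390.27276777  86.54920549]
wrist n 22730 ctr [455.7 380.6] [180.9  50.2] yaw 2.26
  a -85 roll deg -3.95 z 37.84
  a -45 roll deg -1.79 z 37.76
  a -15 roll deg -0.43 z 37.7
  a 15 roll deg 1.44 z 37.63
  a 45 roll deg 3.04 z 37.55
shift [-0.014 -0.059  0.438] turn [-0.0002 -0.0012  0.0094]
```

Call:
play_rows(commands=[[[-0.014, -0.06, 0.1], [0, 0, 0.009]], [[-0.014, -0.06, 0.3], [0, 0, 0.009]], [[-0.014, -0.06, 0.42], [0, 0, 0.009]], [[-0.014, -0.06, 0.435], [0, 0, 0.009]], [[-0.014, -0.06, 0.435], [0, 0, 0.009]]])

```text
time_s: 27.9
ee_pos: [454.1, 379.7, 21.3]
tcp_rot: [-0.021, 1.0, -0.001, -0.002]
ft_force: [0.0, -0.1, -0.4]
gripper_width: 73.6
gripper_force: 0.0
```

Call:
play_rows(commands=[[[0, 0, 0], [0, 0, 0]], [[0, 0, 0], [0, 0, 0]], [[0, 0, 0], [0, 0, 0]], [[0, 0, 0], [0, 0, 0]]], fingers=0.3, grip_force=40)

```text
time_s: 28.3
ee_pos: [455.8, 381.0, 23.2]
tcp_rot: [-0.021, 1.0, 0.001, -0.001]
ft_force: [-2.3, -0.9, 5.3]
gripper_width: 48.9
gripper_force: 41.4
```

Call:
play_rows(commands=[[[0, 0, -0.1], [0, 0, 0]], [[0, 0, -0.3], [0, 0, 0]], [[0, 0, -0.6], [0, 0, 0]], [[0, 0, -0.75], [0, 0, 0]], [[0, 0, -0.75], [0, 0, 0]], [[0, 0, -0.75], [0, 0, 0]]])

```text
time_s: 28.9
ee_pos: [455.6, 380.5, 134.1]
tcp_rot: [-0.021, 1.0, 0.0, -0.001]
ft_force: [0.1, -0.0, -1.5]
gripper_width: 48.5
gripper_force: 42.2
```

Run:
```python
from h import *
s=sensors.state();print(s['ee_pos'],s['gripper_width'],s['ft_force'])
rel([555,-112,110],q(180.2))
```

```text
[455.6398621  380.46269666 134.08743559] 48.53935782424025 [ 0.12634421 -0.04469387 -1.45826773]
shift [-0.527 -3.308  0.159] turn [ 0.     -0.0008  0.012 ]
```

Call:
play_rows(commands=[[[-0.132, -0.25, 0], [0, 0, 0]], [[-0.132, -0.5, 0], [0, 0, 0]], [[-0.132, -0.7, 0], [0, 0, 0]], [[-0.132, -0.827, 0], [0, 0, 0]]])

```text
time_s: 29.3
ee_pos: [479.3, 254.7, 131.7]
tcp_rot: [-0.02, 1.0, -0.001, -0.003]
ft_force: [0.2, -0.3, -0.9]
gripper_width: 48.9
gripper_force: 42.2
```

Call:
play_rows(commands=[[[-0.132, -0.25, 0], [0, 0, 0]], [[-0.132, -0.5, 0], [0, 0, 0]], [[-0.132, -0.7, 0], [0, 0, 0]], [[-0.132, -0.827, 0], [0, 0, 0]]])

```text
time_s: 29.7
ee_pos: [504.1, 131.8, 131.7]
tcp_rot: [-0.02, 1.0, -0.001, -0.003]
ft_force: [1.3, -0.6, -0.7]
gripper_width: 49.0
gripper_force: 42.2
```

Call:
play_rows(commands=[[[-0.132, -0.25, 0], [0, 0, 0]], [[-0.132, -0.5, 0], [0, 0, 0]], [[-0.132, -0.7, 0], [0, 0, 0]], [[-0.132, -0.827, 0], [0, 0, 0]]])

```text
time_s: 30.1
ee_pos: [529.0, 8.9, 131.7]
tcp_rot: [-0.02, 1.0, -0.0, -0.003]
ft_force: [0.6, -0.2, -1.9]
gripper_width: 48.7
gripper_force: 42.2
```

Call:
play_rows(commands=[[[-0.132, -0.25, 0], [0, 0, 0.012]], [[-0.132, -0.5, 0], [0, 0, 0.012]], [[-0.132, -0.7, 0], [0, 0, 0.012]], [[-0.132, -0.827, 0], [0, 0, 0.012]], [[-0.132, -0.827, 0], [0, 0, 0.012]], [[-0.132, -0.827, 0], [0, 0, 0.012]]])

```text
time_s: 30.7
ee_pos: [554.2, -112.0, 132.2]
tcp_rot: [-0.001, 1.0, 0.0, -0.003]
ft_force: [-0.5, 0.7, -2.2]
gripper_width: 49.0
gripper_force: 42.2
```

Run:
```python
from h import *
s=sensors.state();print(s['ee_pos'],s['gripper_width'],s['ft_force'])
rel([555,-112,10],q(180.2))
```

```text
[ 554.1552294  -112.04979885  132.16916771] 49.00666977931117 [-0.52444997  0.65801507 -2.15222148]
shift [-0.011 -0.     0.814] turn [ 0.0002 -0.0019 -0.0003]
```

Call:
play_rows(commands=[[[-0.01, 0, 0.3], [0, 0, 0]], [[-0.01, 0, 0.6], [0, 0, 0]], [[-0.01, 0, 0.75], [0, 0, 0]], [[-0.01, 0, 0.79], [0, 0, 0]], [[-0.01, 0, 0.81], [0, 0, 0]], [[-0.01, 0, 0.82], [0, 0, 0]], [[-0.01, 0, 0.82], [0, 0, 0]]])

```text
time_s: 31.4
ee_pos: [557.4, -112.1, 12.4]
tcp_rot: [-0.002, 1.0, -0.0, -0.0]
ft_force: [-0.2, -0.5, -0.5]
gripper_width: 48.7
gripper_force: 42.2
```

Call:
play_rows(commands=[[[0, 0, 0.012], [0, 0, 0]], [[0, 0, 0.02], [0, 0, 0]], [[0, 0, 0.02], [0, 0, 0]]])

```text
time_s: 31.7
ee_pos: [556.4, -112.3, 8.2]
tcp_rot: [-0.002, 1.0, -0.0, -0.001]
ft_force: [0.5, 0.6, -0.6]
gripper_width: 49.0
gripper_force: 42.2
```

Call:
play_rows(commands=[[[0, 0, 0.008], [0, 0, 0]], [[0, 0, 0.01], [0, 0, 0]], [[0, 0, 0.01], [0, 0, 0]]])

```text
time_s: 32.0
ee_pos: [556.5, -112.3, 7.2]
tcp_rot: [-0.002, 1.0, -0.0, -0.001]
ft_force: [-2.7, 0.3, 4.2]
gripper_width: 48.6
gripper_force: 42.9
```

Call:
play_rows(commands=[[[0, 0, 0], [0, 0, 0]], [[0, 0, 0], [0, 0, 0]], [[0, 0, 0], [0, 0, 0]], [[0, 0, -0.15], [0, 0, 0]], [[0, 0, -0.4], [0, 0, 0]], [[0, 0, -0.7], [0, 0, 0]], [[0, 0, -0.95], [0, 0, 0]], [[0, 0, -0.95], [0, 0, 0]], [[0, 0, -0.95], [0, 0, 0]]], fingers=0.75)

```text
time_s: 32.9
ee_pos: [557.4, -112.2, 149.8]
tcp_rot: [-0.002, 1.0, -0.0, -0.0]
ft_force: [0.0, 0.3, -0.3]
gripper_width: 64.1
gripper_force: 0.0
```

Run:
```python
from h import *
s=snap('wrist','w7.png');W=cloud(s);print(sensors.state()['time_s'])
m=(abs(W[...,2]-22)<6)&(s['img'].max(-1)<110)&(abs(W[...,0]-555)<115)&(abs(W[...,1]+112)<75);n,l,stt,c=cv2.connectedComponentsWithStats(m.astype(np.uint8))
i=1+stt[1:,4].argmax();P=W[l==i];r=cv2.minAreaRect(P[:,:2].astype(np.float32));print(stt[i],r,P[:,2].mean(),P[:,2].min(),P[:,2].max())
snap('top','t7.png')
```

```text
32.95
[  225    70    64   208 12225] ((556.2615966796875, -112.61511993408203), (180.5409393310547, 50.18760681152344), 0.012617884203791618) 21.662800821026163 17.960683927240108 25.198275511805388
```

View pics/w7.png

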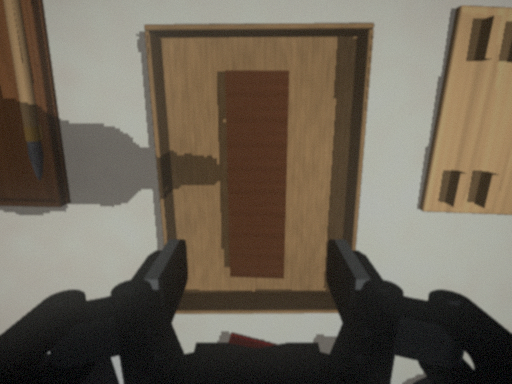

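View pics/t7.png

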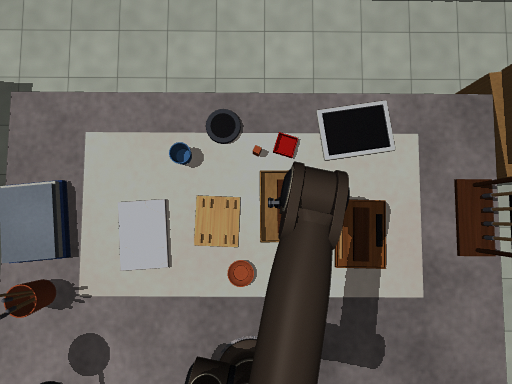

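The warped bar lies centred in the carton at (257,175) in the wrist view. In the top view the rack is empty, the flat bar is in the tray near (361,233), and the cup, seal stone and seal box haven't moved.

```bash
python3 -c "
from h import *
print(env.finish_job())"
```

```text
the job is handed in; nothing more can be done
None
```

I handed the job in at about 33 s of the 72 s allowed: the flat bar (right slot, at lower y) lies in the middle of the tray and the warped one (left slot) lies lengthwise in the carton, both let go, and nothing else looked moved in the last pictures; the judge's result was not shown.

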